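Park the slide-mounting kit in its trays

ROBOT

A 7-joint arm with a two-finger parallel gripper is mounted at the origin on a cart in front of the work surface, level with it; the furniture and walls round the work are solid. World frame = base frame: x ahead of the robot, y to its left, z up, the work surface at z = 0. Lengths are in m, angles in rad, forces in N, time in s.
With the tool pointing down it reaches from about 0.425 to 0.95 m from the base axis. Payload 16.7 kg.
Tool frame: the origin (TCP) lies where the fingers leave the gripper's body, on its centre line; the fingertips stand 97 mm ahead of it and the grasp point (between the pads) lies 78 mm ahead of it; y points along the fingers, z is the direction in which the jaws open and shut, and the axes are right-handed (so a half turn about y gives the same grasp; the last joint's range is limited). The gripper opens to 94 mm and grips with 3 to 60 N. Pads are 16 mm wide; open, the fingers measure 119 mm over their backs; the gripper's body (75 mm by 177 mm) begins 78 mm behind the grasp point.
Start: joints at [1.133, 0.426, 0.074, 1.606, -0.034, 1.111, -0.067], TCP at [0.192, -0.647, 0.303] pointing down, gripper open.
Joint ranges: [-2.85, 2.85], [-0.5, 2.14], [-1.23, 1.37], [0.21, 2.46], [-1.02, 4.16], [0.16, 2.05], [-2.73, 2.73]. Speed limits (rad/s): [1.89, 1.89, 2.39, 2.39, 3.01, 3.01, 3.01].

INTERFACE

Orientations are given as a rotation vector (axis times angle).
In Python, from workcell import * gives the robot as it stands.
- The arm moves only by the tool drive_tool, never from a script. Its argument "series" is a list of rows, each a list of 7 numbers: the turn, a rotation vector about the tool's x, y, z in units of pi rad (1.0 is pi rad), then the shift along the tool's x, y, z in units of 750 mm (1.0 is 750 mm), then the closure, from 0 (fully open) to 1 (shut). A call has 1 to 12 rows; each row is the pose to reach, as a shift and turn from the pose commanded when the call began, along the tool's axes at that moment, turning the shorter way round; what a row does not reach only later rows make up. A row lasts 1/10 s, in which the tool goes at most 50 mm and 8.59 degrees, less where a joint would pass 70% of its speed; a pose out of reach is approached as far as the arm can. A call with a number of a shift or a turn outside -1 to 1 is refused whole. A call with a gripper value outside its range is refused whole. The fingers move at their own pace and stop on an object; "force" is the grip in N (left out, the last holds). Time passes only in rows, so rows that repeat a pose let the fingers close. It gives the time, the measured TCP pose, the force and the opening at its end, in the units of the state.
- state(): the state, without advancing time (a new reading comes with each control period).
- capture(name): name is "scene" or "side" or "wrist"; returns (picture, depth): 400x640x3 uint8, red, green, blue; 400x640 float32, m along the optical axis (not along the pixel's ray), 0 where there is no reading.
- camera_model(name): a dict with "fx", "fy", "cx", "cy" (pixels), "xyz" and "attitude" of the camera in the world. Camera axes: x right, y down, z forward; pixel columns grow to the right and rows downward; lengths in m; the calibration is good to about 2 mm. A picture is of the moment at which its call begins: read the wrist's pose just before it. camera_model takes no time and is no camera call; for the wrist camera it gives the pose at the moment of the call.
- sign_off(): hands the job in, once; it reports no verdict.
The state is a dict: "time_s": time; "q": joint angles; "qvel": joint speeds; "joint_torque": joint torques, N m; "position": TCP position; "tool_rot": TCP orientation; "wrist_force": force on the tool from outside, world axes, zero at the start; "ft_torque": the same for the moment, N m; "opening": finger opening in m.
Only numpy, scipy, OpenCV 4.12 (cv2) and the standard library are available. Lean on these libraries where they do the work, as an engineer would, in place of code of your own. Each camera call takes 0.05 s, during which the arm holds its last target. There are 200 camera calls.

TASK

Tidy the slide-mounting kit into the four shallow trays, each thing upright and fully down in the recess that matches its shape and size: the timer in the large square one, the little box with the blue lid in the small square one, the black can in the large round one and the small red-capped bottle in the small round one. Leave the blue-capped vial and the dropper bottles standing where they are, and let go of everything.

Things in the scene. Friction and masses are not known exactly. Their poses are not given: they have to be found in the camera images.
- bench_timer: white bench timer with a display and three round keys on top, 64 x 64 mm square with rounded corners, 20 mm high (sides are grippable up to 18 mm), about 60 g, lying flat. Origin: centre of the underside; x and y run along its sides, z up
- screw_can: black round can with a grey ribbed screw cap, diameter 37 mm at the cap (from 30 mm up), 35 mm at the body below it, 52 mm high, about 70 g, standing upright. Origin: centre of the underside, z up
- slip_box: small white box with a blue lid (the lid does not open), 31 x 31 mm square, 14 mm high, lying flat. Origin: centre of the underside; x and y along its sides, z up
- small_bottle: small white bottle with a yellow label and red cap, body diameter 26 mm up to 36 mm high, cap diameter 16 mm above that, 50 mm high in all, standing upright. Origin: centre of the underside, z up
- tray_large_square: large square tray: fixed, grey plastic rim round a dark rubber floor; square recess 80 x 80 mm inside, 4 mm wide rim, 6 mm high over all; the floor of the recess is 2 mm above the bench, so the recess is 4 mm deep. Origin: centre of the underside, z up, x and y along its sides
- tray_large_round: large round tray: fixed, grey plastic rim round a dark rubber floor; round recess 53 mm in diameter inside, 4 mm wide rim, 6 mm high over all; the floor of the recess is 2 mm above the bench, so the recess is 4 mm deep. Origin: centre of the underside, z up
- tray_small_square: small square tray: fixed, grey plastic rim round a dark rubber floor; square recess 47 x 47 mm inside, 4 mm wide rim, 6 mm high over all; the floor of the recess is 2 mm above the bench, so the recess is 4 mm deep. Origin: centre of the underside, z up, x and y along its sides
- tray_small_round: small round tray: fixed, grey plastic rim round a dark rubber floor; round recess 42 mm in diameter inside, 4 mm wide rim, 6 mm high over all; the floor of the recess is 2 mm above the bench, so the recess is 4 mm deep. Origin: centre of the underside, z up. Behind the row of trays stands a microscope, 0.35 m high, overhanging forward to x 0.54 m between y 0.07 and 0.23 m: carry across in front of it
- blue_vial: bystander: clear sample vial with a blue cap and brown contents, diameter 24 mm, 50 mm high, standing alone on the right; light, easily knocked over. Origin: centre of the underside, z up
- dropper: bystander: white dropper bottle with black collar and red rubber teat, diameter 33 mm, 106 mm high, standing nearest to the robot of the group of dropper bottles at the back. Origin: centre of the underside, z up
Things that resemble listed ones, but are neither listed nor needed, are in the scene too. What is shaped like the screw_can but green or turquoise is not meant.

How it is judged:
At the end, for the whole second after the job is handed in: Each thing rests upright (within 0.06 rad) and flat on the floor of its own tray's recess (underside less than 4 mm above the tray's underside, centre within 13 mm of the tray's centre), at rest and released; the vial and the dropper bottle stand within 20 mm of where they were (horizontal distance between bench_timer and tray_large_square below 0.013 m and z of bench_timer in the frame of tray_large_square below 0.004 m and angle between each of bench_timer, screw_can, slip_box, small_bottle's own z axis and vertical below 0.06 rad and linear speed of each of bench_timer, screw_can, slip_box, small_bottle below 0.02 m/s and horizontal distance between screw_can and tray_large_round below 0.013 m and z of screw_can in the frame of tray_large_round below 0.004 m and horizontal distance between slip_box and tray_small_square below 0.013 m and z of slip_box in the frame of tray_small_square below 0.004 m and horizontal distance between small_bottle and tray_small_round below 0.013 m and z of small_bottle in the frame of tray_small_round below 0.004 m and distance of each of blue_vial, dropper from where it was at the start of the episode below 0.02 m and angle between each of blue_vial, dropper's own z axis and vertical below 0.2 rad); the robot touches nothing.
It fails at once if the blue-capped vial is shifted by more than 20 mm or knocked over (distance of blue_vial from where it was at the start of the episode above 0.02 m or angle between blue_vial's own z axis and vertical above 0.4 rad).
It fails at once if the red-teat dropper bottle is shifted by more than 20 mm or knocked over (distance of dropper from where it was at the start of the episode above 0.02 m or angle between dropper's own z axis and vertical above 0.4 rad).
It also fails if it takes over 112 s, if anything falls off the work surface, if the arm or the gripper's body presses on something with over 40 N, if the wrist force passes 120 N, or if a joint passes its speed limit or range.

## Working session

There is one attempt and no reset: what is moved stays moved. The work goes in short steps, Python scripts to look and compute and a tool call to move; the robot and the scene stay as the last step left them, time stands still between calls to the robot, and variables do not carry over. Pictures are saved under pics/ and viewed, about 12 in all and at most 16, crops included, and the job is handed in when it is done.

Besides the shell and the picture viewer there is one more tool, called after "Request:" in YAML: its name, and indented under it one key for each argument. drive_tool: Moves the arm, as the interface text tells. Its arguments: {"type":"object","properties":{"series":{"type":"array"},"force":{"type":"number"}},"required":["series"]}

```bash
ls; mkdir -p pics; python3 - <<'E'
from workcell import *
import cv2,numpy as np
s=state();print({k:np.round(v,3).tolist() for k,v in s.items()})
for n in ("scene","side"):
    im,d=capture(n);cv2.imwrite(f"pics/{n}0.png",cv2.cvtColor(im,cv2.COLOR_RGB2BGR));np.savez(f"pics/{n}0.npz",im=im,d=d)
    print(n,camera_model(n))
print(camera_model("wrist"))
E
```

```text
pics
{'time_s': 0.0, 'q': [1.133, 0.427, 0.074, 1.607, -0.034, 1.111, -0.067], 'qvel': [0.001, -0.001, -0.001, 0.0, -0.001, 0.001, -0.0], 'joint_torque': [-0.001, -93.584, 3.666, -45.42, -0.049, 0.02, 0.0], 'position': [0.191, -0.647, 0.302], 'tool_rot': [-0.3, 2.068, -2.066], 'wrist_force': [-0.043, -0.17, 0.291], 'ft_torque': [0.006, -0.001, 0.055], 'opening': 0.094}
scene {'fx': 495.30890102756644, 'fy': 495.30890102756644, 'cx': 323.3953266414423, 'cy': 194.88953611605024, 'xyz': array([0.05453889, 0.62669773, 1.00494823]), 'attitude': array([-0.97236244,  2.58220039, -0.94184055])}
side {'fx': 503.4261750253224, 'fy': 503.4261750253224, 'cx': 312.109143324615, 'cy': 200.48431125407552, 'xyz': array([-0.04553839,  1.36185905,  0.84302293]), 'attitude': array([-0.58817581,  2.46786481, -1.47243842])}
{'fx': 317.7915986123686, 'fy': 317.7915986123686, 'cx': 320.12574382123177, 'cy': 198.30595869743175, 'xyz': array([ 0.26605616, -0.62486313,  0.38480736]), 'attitude': array([ 2.33860186, -1.74476402, -0.23641661])}
```

View pics/scene0.png

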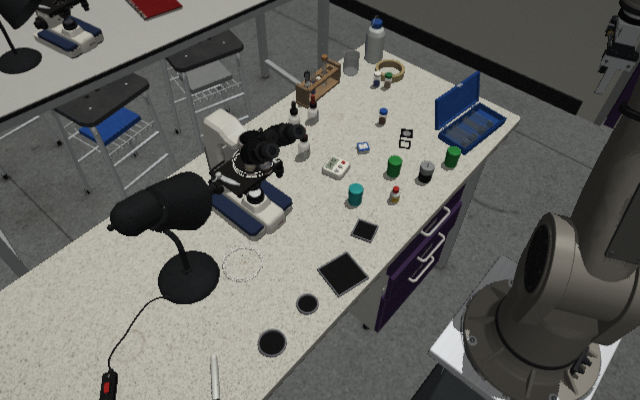

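View pics/side0.png

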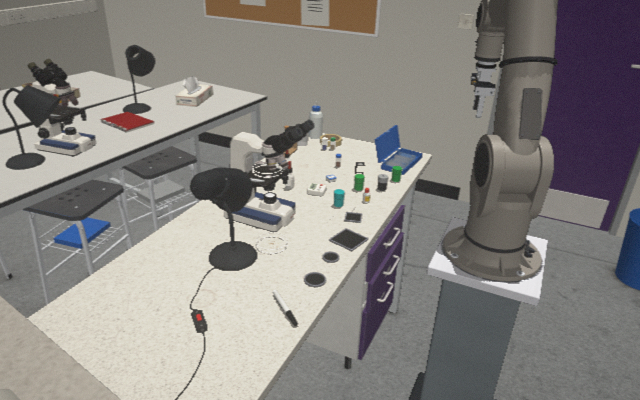

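```bash
cat > h.py <<'E'
import numpy as np,cv2
from scipy.spatial.transform import Rotation as R
from workcell import *
def cloud(d,c):
    v,u=np.mgrid[:d.shape[0],:d.shape[1]]
    p=np.stack([(u-c['cx'])/c['fx']*d,(v-c['cy'])/c['fy']*d,d],-1)
    return p@R.from_rotvec(c['attitude']).as_matrix().T+c['xyz']
def ray(u,v,z,c):
    r=np.array([(u-c['cx'])/c['fx'],(v-c['cy'])/c['fy'],1])@R.from_rotvec(c['attitude']).as_matrix().T
    return c['xyz']+r*(z-c['xyz'][2])/r[2]
def bgr(im): return cv2.cvtColor(im,cv2.COLOR_RGB2BGR)
def rect(P):
    (c,s,a)=cv2.minAreaRect(P[:,:2].astype(np.float32)*1000); return np.round(c,1),np.round(s,1),round(a,1)
E
python3 - <<'E'
from h import *
c=camera_model("scene");z=np.load("pics/scene0.npz");im,d=z['im'],z['d'];P=cloud(d,c)
for n,u,v in [("sq_s",365,230),("sq_L",343,273),("rd_s",307,303),("rd_L",272,342),("bottle",395,190),("can",427,166),("timer",336,169),("box",363,146),("vial",383,112),("dropper",304,148),("drop2",313,110),("teal",356,190),("green1",394,162),("green2",453,153),("bench",420,110)]:
    print(n,np.round(P[v,u],3),im[v,u])
# dark tray floors
g=im.max(-1)
for n,u,v in [("sq_s",365,230),("sq_L",343,273),("rd_s",307,303),("rd_L",272,342)]:
    m=(g<70).astype(np.uint8);_,l=cv2.connectedComponents(m);vv,uu=np.nonzero(l==l[v,u])
    Q=np.array([ray(a,b,0.002,c) for a,b in zip(uu,vv)]);print(n,len(Q),rect(Q),np.round(Q.mean(0),4))
crop=cv2.resize(bgr(im)[80:250,280:480],(800,680),interpolation=cv2.INTER_CUBIC)
cv2.imwrite("pics/crop0.png",cv2.resize(crop,(705,600)))
E
```

```text
sq_s [0.439 0.004 0.002] [23 22 22]
sq_L [0.401 0.137 0.005] [18 20 18]
rd_s [0.412 0.249 0.005] [18 18 17]
rd_L [0.407 0.364 0.003] [21 20 19]
bottle [ 0.439 -0.113  0.053] [118  35  30]
can [ 0.424 -0.235  0.055] [75 75 74]
timer [ 0.615 -0.092  0.021] [144 145 138]
box [ 0.617 -0.213  0.018] [185 183 174]
vial [ 0.642 -0.336  0.05 ] [ 33  64 121]
dropper [ 0.716 -0.075  0.047] [144 143 135]
drop2 [ 0.803 -0.209  0.047] [160 158 150]
teal [ 0.512 -0.046  0.055] [ 48 143 139]
green1 [ 0.496 -0.187  0.058] [ 48 125  61]
green2 [ 0.398 -0.322  0.056] [ 48 125  61]
bench [ 0.589 -0.462  0.008] [176 173 163]
sq_s 300 (array([439.5,   6.9]), array([47.5, 53.4]), 17.0) [0.4407 0.0046 0.002 ]
sq_L 1057 (array([403.7, 138.1]), array([86. , 80.3]), 75.8) [0.4027 0.1369 0.002 ]
rd_s 255 (array([413.2, 247.8]), array([40.2, 39.3]), 41.5) [0.4128 0.2478 0.002 ]
rd_L 482 (array([407.7, 365. ]), array([52.9, 50.6]), 41.3) [0.4077 0.3644 0.002 ]
```

View pics/crop0.png

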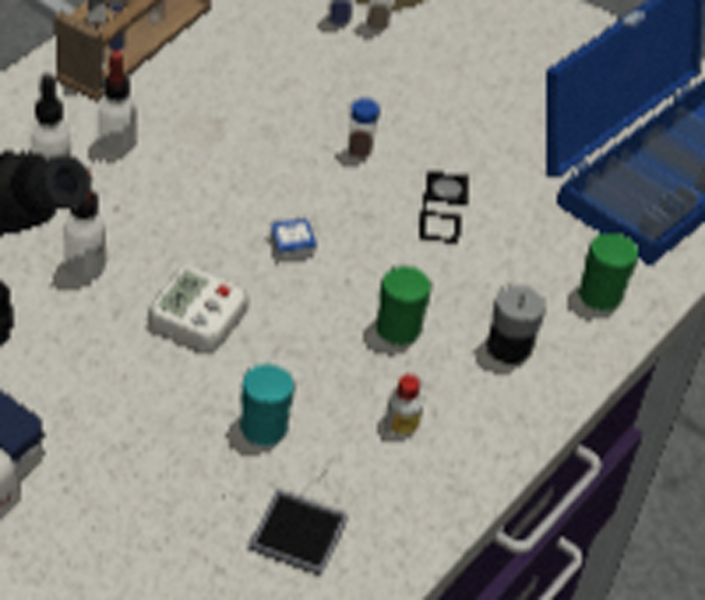

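```bash
python3 - <<'E'
from h import *
c=camera_model("scene");z=np.load("pics/scene0.npz");im,d=z['im'],z['d'];P=cloud(d,c);P[d==0]=np.nan
hsv=cv2.cvtColor(im,cv2.COLOR_RGB2HSV);s=hsv[...,1]
print("tool R\n",R.from_rotvec(state()['tool_rot']).as_matrix().round(3))
cw=camera_model("wrist");print("cam R\n",R.from_rotvec(cw['attitude']).as_matrix().round(3))
def near(x,y,r,zl,zh): return (np.hypot(P[...,0]-x,P[...,1]-y)<r)&(P[...,2]>zl)&(P[...,2]<zh)
for n,x,y,r,zl,zh in [("can",.424,-.235,.035,.046,.07),("bottle",.439,-.113,.03,.045,.07),("timer",.615,-.092,.06,.014,.035),("box",.617,-.213,.04,.01,.035),("vial",.642,-.336,.03,.04,.07),("bench",.55,-.28,.05,-.05,.05)]:
    Q=P[near(x,y,r,zl,zh)];print(n,len(Q),rect(Q),"med z",np.median(Q[:,2]).round(4),"mid",Q.mean(0).round(4))
b=np.median(P[near(.48,.07,.03,-.05,.05)],0);print("bench2",b.round(4), np.median(P[near(.408,.31,.02,-.05,.05)],0).round(4))
# obstacles tall
for zl,zh in [(.09,.15),(.15,.25),(.25,.45)]:
    m=(P[...,2]>zl)&(P[...,2]<zh)&(P[...,0]>.3)&(P[...,0]<1.0)&(abs(P[...,1])<.65);Q=P[m]
    for y0 in np.arange(-.4,.65,.05):
        q=Q[(Q[:,1]>=y0)&(Q[:,1]<y0+.05)]
        if len(q)>3: print("z",zl,"y",round(y0,2),"minx",q[:,0].min().round(3),len(q),end='; ')
    print()
E
```

```text
tool R
 [[-0.959 -0.     0.284]
 [-0.284  0.001 -0.959]
 [ 0.    -1.    -0.001]]
cam R
 [[ 0.285 -0.924 -0.254]
 [-0.959 -0.275 -0.075]
 [-0.001  0.265 -0.964]]
can 141 (array([ 425. , -237.5]), array([37.1, 36.9]), 5.6) med z 0.0554 mid [ 0.4236 -0.2359  0.0546]
bottle 31 (array([ 442.6, -119.8]), array([14.1, 15.4]), 39.0) med z 0.053 mid [ 0.4417 -0.1191  0.0522]
timer 384 (array([ 625.8, -104.1]), array([62.1, 63.4]), 10.7) med z 0.0208 mid [ 0.6239 -0.102   0.0207]
box 103 (array([ 616.4, -215.7]), array([35.4, 35.2]), 53.7) med z 0.0173 mid [ 0.6173 -0.2132  0.0167]
vial 55 (array([ 644.3, -338.8]), array([21.1, 26.5]), 2.7) med z 0.053 mid [ 0.6427 -0.3385  0.0515]
bench 697 (array([ 551.7, -282.6]), array([99.6, 93.7]), 36.0) med z 0.0041 mid [ 0.5503 -0.2863  0.0091]
bench2 [0.4794 0.07   0.0028] [0.4082 0.3102 0.0024]
z 0.09 y -0.4 minx 0.508 22; z 0.09 y -0.35 minx 0.871 63; z 0.09 y -0.3 minx 0.867 94; z 0.09 y -0.25 minx 0.799 16; z 0.09 y -0.15 minx 0.814 26; z 0.09 y 0.05 minx 0.643 81; z 0.09 y 0.1 minx 0.647 95; z 0.09 y 0.15 minx 0.648 242; z 0.09 y 0.2 minx 0.646 9; z 0.09 y 0.3 minx 0.653 36; z 0.09 y 0.35 minx 0.656 119; 
z 0.15 y 0.05 minx 0.642 89; z 0.15 y 0.1 minx 0.609 370; z 0.15 y 0.15 minx 0.614 1488; z 0.15 y 0.2 minx 0.645 282; z 0.15 y 0.25 minx 0.646 646; z 0.15 y 0.3 minx 0.647 1053; z 0.15 y 0.35 minx 0.652 782; z 0.15 y 0.4 minx 0.667 256; z 0.15 y 0.45 minx 0.675 66; 
z 0.25 y 0.05 minx 0.549 15; z 0.25 y 0.1 minx 0.543 1121; z 0.25 y 0.15 minx 0.543 1518; z 0.25 y 0.2 minx 0.57 158; z 0.25 y 0.3 minx 0.667 203; z 0.25 y 0.35 minx 0.662 637; z 0.25 y 0.4 minx 0.667 793; z 0.25 y 0.45 minx 0.678 211;
```

```bash
cat >> h.py <<'E'
def go(x,y,zt,psi=None):
    "numbers for tip at (x,y,zt), jaw axis at psi deg"
    s=state();M=R.from_rotvec(s['tool_rot']);A=M.as_matrix()
    now=np.degrees(np.arctan2(A[1,2],A[0,2]));psi=now if psi is None else psi
    dp=[(psi-now+180)%360-180]
    if abs(dp[0])>90: dp=[dp[0]-180*np.sign(dp[0])]
    t=np.radians(now+dp[0]);z=np.array([np.cos(t),np.sin(t),0]);yv=np.array([0,0,-1.]);T=np.stack([np.cross(yv,z),yv,z],1)
    r=(M.inv()*R.from_matrix(T)).as_rotvec()/np.pi
    tip=s['position']+.097*A[:,1]
    sh=A.T@(np.array([x,y,zt])+[0,0,.097]-s['position'])/.75
    print("t",s['time_s'],"tip",tip.round(4),"psi",now.round(1),"F",np.round(s['wrist_force'],1),"open",s['opening'],"q",np.round(s['q'],2))
    print("row",np.r_[r,sh].round(4).tolist())
E
python3 -c "
from h import *
go(.4426,-.1195,.16,0)"
```

```text
t 0.1 tip [ 0.1914 -0.6469  0.2051] psi -73.5 F [-0.4 -0.1  0.6] open 0.09374744805554619 q [ 1.13  0.43  0.07  1.61 -0.03  1.11 -0.07]
row [0.0003, -0.4084, -0.0002, -0.5207, 0.0607, -0.5793]
```

Request:
drive_tool:
  series:
    - [0,-0.408,0,-0.521,0.061,-0.579,0]
    - [0,-0.408,0,-0.521,0.061,-0.579,0]
    - [0,-0.408,0,-0.521,0.061,-0.579,0]
    - [0,-0.408,0,-0.521,0.061,-0.579,0]
    - [0,-0.408,0,-0.521,0.061,-0.579,0]
    - [0,-0.408,0,-0.521,0.061,-0.579,0]
    - [0,-0.408,0,-0.521,0.061,-0.579,0]
    - [0,-0.408,0,-0.521,0.061,-0.579,0]
    - [0,-0.408,0,-0.521,0.061,-0.579,0]
    - [0,-0.408,0,-0.521,0.061,-0.579,0]
    - [0,-0.408,0,-0.521,0.061,-0.579,0]
    - [0,-0.408,0,-0.521,0.061,-0.579,0]

```text
time_s: 1.3
position: [0.4437, -0.117, 0.2569]
tool_rot: [-1.209, 1.209, -1.209]
wrist_force: [1.3, -1.9, -0.1]
opening: 0.0939
```

```bash
python3 -c "
from h import *
go(.4426,-.1195,.16,0)"
```

```text
t 1.3 tip [ 0.4437 -0.117   0.1599] psi 0.0 F [ 1.3 -1.9 -0.1] open 0.09387619266506984 q [ 0.57  0.16 -0.49  2.1   0.09  0.91  0.03]
row [-0.0001, 0.0002, -0.0001, 0.0033, -0.0002, -0.0015]
```

```bash
cat >> h.py <<'E'
def look(name):
    c=camera_model("wrist");im,d=capture("wrist");P=cloud(d,c);P[d==0]=np.nan
    cv2.imwrite(f"pics/{name}.png",bgr(im));np.savez(f"pics/{name}.npz",im=im,d=d,P=P,**{k:c[k] for k in c});return im,d,P,c
def top(P,x,y,r,zl,zh):
    m=(np.hypot(P[...,0]-x,P[...,1]-y)<r)&(P[...,2]>zl)&(P[...,2]<zh);Q=P[m]
    print(len(Q),rect(Q) if len(Q)>5 else None,"med",np.median(Q,0).round(4));return m
E
python3 - <<'E'
from h import *
im,d,P,c=look("w1")
top(P,.4426,-.1195,.03,.042,.07)
top(P,.4426,-.1195,.04,.02,.04)
top(P,.5,-.1195,.04,-.02,.02)
E
```

```text
235 (array([ 442.3, -119.3]), array([15.5, 14.7]), 64.6) med [ 0.4425 -0.1181  0.0508]
305 (array([ 442.4, -118.2]), array([23.6, 24.3]), 88.0) med [ 0.4424 -0.1121  0.033 ]
4073 (array([ 500.3, -119.4]), array([79.1, 79.7]), 1.1) med [ 0.5001 -0.1185  0.0008]
```

View pics/w1.png

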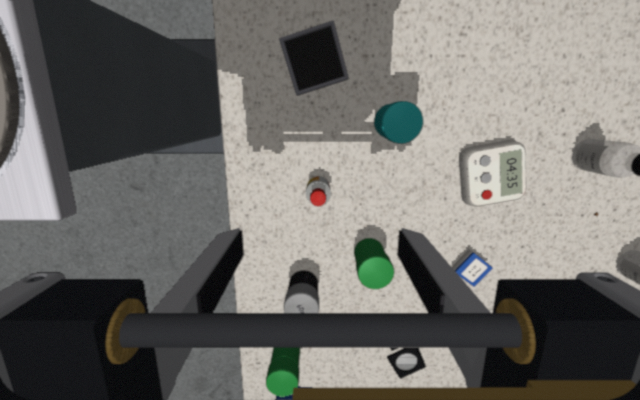

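```bash
python3 - <<'E'
from h import *
P=np.load("pics/w1.npz")['P']
print("can");top(P,.425,-.2375,.035,.044,.07)
print("timer");top(P,.625,-.104,.06,.012,.03)
print("box");top(P,.616,-.2157,.04,.0085,.03)
im=np.load("pics/w1.npz")['im'];c=np.load("pics/w1.npz")
m=(im.max(-1)<60).astype(np.uint8);_,l=cv2.connectedComponents(m);vv,uu=np.nonzero(l==l[58,315])
Q=np.array([ray(a,b,.002,c) for a,b in zip(uu,vv)]);print("sq_s",rect(Q))
go(.4423,-.1190,.010,0)
E
```

```text
can
728 (array([ 425.4, -229.5]), array([23.5, 36.7]), 88.6) med [ 0.4251 -0.2293  0.053 ]
timer
3511 (array([ 625.5, -103.3]), array([61.8, 62.7]), 10.6) med [ 0.6239 -0.101   0.0184]
box
751 (array([ 618.5, -212.6]), array([31.1, 32.8]), 52.9) med [ 0.6173 -0.2114  0.015 ]
sq_s (array([438.3,  10.5]), array([49.8, 49.5]), 16.8)
t 1.35 tip [ 0.4457 -0.1126  0.1598] psi 0.3 F [ 1.8  7.6 -0. ] open 0.09387630981230388 q [ 0.57  0.16 -0.5   2.1   0.09  0.91  0.02]
row [-0.0004, 0.0015, -0.0006, 0.0086, 0.1997, -0.0047]
```

Request:
drive_tool:
  series:
    - [0,0,0,0,0,0,0]
    - [0,0,0,0,0,0,0]
    - [0,0,0,0,0,0,0]
    - [0,0,0,0,0,0,0]

```text
time_s: 1.75
position: [0.4426, -0.1209, 0.257]
tool_rot: [-1.208, 1.212, -1.212]
wrist_force: [0.0, -0.5, -0.3]
opening: 0.094
```

```bash
python3 - <<'E'
from h import *
im,d,P,c=look("w2")
go(.4423,-.1190,.010,0)
print("bottle");top(P,.4426,-.1195,.03,.042,.07)
print("can");top(P,.425,-.2375,.035,.044,.07)
print("timer");top(P,.625,-.104,.06,.012,.03)
print("box");top(P,.616,-.2157,.04,.0085,.03)
m=(im.max(-1)<60).astype(np.uint8);_,l=cv2.connectedComponents(m);vv,uu=np.nonzero(l==l[58,315])
Q=np.array([ray(a,b,.002,c) for a,b in zip(uu,vv)]);print("sq_s",rect(Q))
E
```

```text
t 1.8 tip [ 0.4427 -0.1208  0.16  ] psi -0.2 F [0.2 0.7 0.7] open 0.09367894182349602 q [ 0.58  0.16 -0.49  2.1   0.09  0.91  0.03]
row [-0.0, -0.001, 0.0, -0.0024, 0.2, -0.0006]
bottle
234 (array([ 442.5, -119.1]), array([15. , 15.1]), 31.6) med [ 0.4423 -0.118   0.0508]
can
840 (array([ 424.9, -231.8]), array([27.5, 36.7]), 88.0) med [ 0.4254 -0.2311  0.0529]
timer
3556 (array([ 625.9, -103.1]), array([62.8, 62.6]), 10.6) med [ 0.6238 -0.1012  0.0184]
box
766 (array([ 618.3, -212.5]), array([31.1, 33.1]), 52.8) med [ 0.6169 -0.2112  0.0149]
sq_s (array([438.3,  10.6]), array([49.8, 50. ]), 16.9)
```

Request:
drive_tool:
  series:
    - [0,-0.001,0,-0.002,0.05,0,0]
    - [0,-0.001,0,-0.002,0.11,0,0]
    - [0,-0.001,0,-0.002,0.16,0,0]
    - [0,-0.001,0,-0.002,0.19,0,0]
    - [0,-0.001,0,-0.002,0.2,0,0]
    - [0,-0.001,0,-0.002,0.2,0,1]
    - [0,-0.001,0,-0.002,0.2,0,1]
    - [0,-0.001,0,-0.002,0.2,0,1]
    - [0,-0.001,0,-0.002,0.2,0,1]
    - [0,-0.001,0,-0.002,0.2,0,1]
    - [0,-0.001,0,-0.002,0.2,0,1]
    - [0,-0.001,0,-0.002,0.2,0,1]
  force: 12

```text
time_s: 3.0
position: [0.4431, -0.1185, 0.1071]
tool_rot: [-1.21, 1.208, -1.208]
wrist_force: [0.2, -0.0, 0.3]
opening: 0.0414
```

```bash
python3 -c "
from h import *
go(.4128,.248,.1,0)"
```

```text
t 3.0 tip [ 0.4431 -0.1185  0.0101] psi 0.1 F [ 0.2 -0.   0.3] open 0.0414340092945561 q [ 0.48  0.4  -0.42  2.21  0.3   0.58 -0.16]
row [-0.0001, 0.0006, 0.0, -0.4887, -0.1199, -0.0394]
```

Request:
drive_tool:
  series:
    - [0,0,0,0,0,0,1]
    - [0,0,0,0,0,0,1]
    - [0,0,0,0,0,0,1]
    - [0,0,0,0,0,0,1]
    - [0,0,0,0,-0.03,0,1]
    - [0,0,0,0,-0.08,0,1]
    - [0,0,0,0,-0.12,0,1]
    - [0,0,0,0,-0.133,0,1]
    - [0,0,0,0,-0.133,0,1]

```text
time_s: 3.9
position: [0.4435, -0.1187, 0.2077]
tool_rot: [-1.209, 1.206, -1.21]
wrist_force: [-0.3, 1.1, -0.8]
opening: 0.0254
```

```bash
python3 -c "
from h import *
go(.4128,.248,.1,0)"
```

```text
t 3.9 tip [ 0.4437 -0.1188  0.1107] psi 0.1 F [-0.3  1.1 -0.8] open 0.02540659461847792 q [ 0.56  0.23 -0.49  2.14  0.15  0.8  -0.02]
row [-0.0007, 0.0004, 0.0003, -0.489, 0.0137, -0.0403]
```

Gripped (25.4 mm opening). Carry to the small round tray, easing at the end.

Request:
drive_tool:
  series:
    - [0,0,0,-0.04,0,-0.003,1]
    - [0,0,0,-0.1,0,-0.008,1]
    - [0,0,0,-0.16,0,-0.013,1]
    - [0,0,0,-0.22,0,-0.018,1]
    - [0,0,0,-0.28,0,-0.023,1]
    - [0,0,0,-0.34,0,-0.028,1]
    - [0,0,0,-0.4,0,-0.033,1]
    - [0,0,0,-0.45,0,-0.037,1]
    - [0,0,0,-0.48,0,-0.04,1]
    - [0,0,0,-0.489,0,-0.04,1]
    - [0,0,0,-0.489,0,-0.04,1]
    - [0,0,0,-0.489,0,-0.04,1]

```text
time_s: 5.1
position: [0.4123, 0.247, 0.2059]
tool_rot: [-1.211, 1.209, -1.209]
wrist_force: [-0.4, -0.3, -0.5]
opening: 0.0256
```

```bash
python3 - <<'E'
from h import *
im,d,P,c=look("w3")
go(.4128,.248,.0125,0)
E
```

```text
t 5.15 tip [0.4124 0.2467 0.1091] psi 0.0 F [-0.4 -0.5  0.7] open 0.025251710693938733 q [-0.07  0.3  -0.69  2.09  0.26  0.83 -0.92]
row [0.0003, 0.0001, 0.0003, -0.0017, 0.1288, 0.0006]
```

View pics/w3.png

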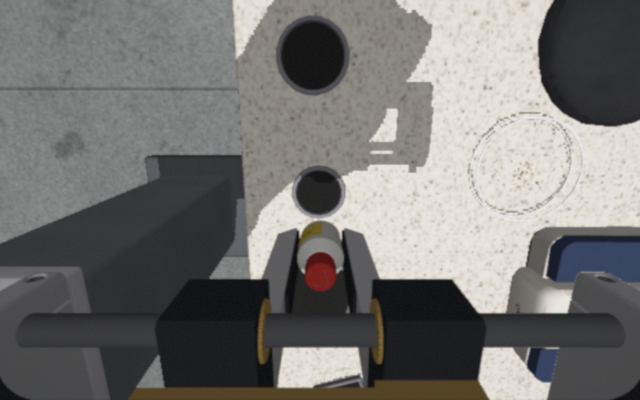

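```bash
cat >> h.py <<'E'
def tray(im,c,u,v,th=60,z=.002):
    m=(im.max(-1)<th).astype(np.uint8);_,l=cv2.connectedComponents(m);k=(l==l[v,u]).astype(np.uint8)
    q=max(cv2.findContours(k,cv2.RETR_EXTERNAL,cv2.CHAIN_APPROX_NONE)[0],key=len)[:,0]
    Q=np.array([ray(a,b,z,c) for a,b in q]);cc,r=cv2.minEnclosingCircle(Q[:,:2].astype(np.float32)*1000)
    print("tray circ",np.round(cc,1),round(r,1),"rect",rect(Q));return Q
E
python3 - <<'E'
from h import *
z=np.load("pics/w3.npz")
for th in (45,60,80): tray(z['im'],z,319,195,th);tray(z['im'],z,313,55,th)
E
```

```text
tray circ [410.8 251.7] 20.2 rect (array([410.8, 251.5]), array([39.1, 39.3]), 0.1)
tray circ [406.1 368.3] 26.1 rect (array([406.1, 368.5]), array([51.6, 51.9]), 46.2)
tray circ [411.2 251.6] 20.8 rect (array([410.8, 251.5]), array([39.3, 41.3]), 0.1)
tray circ [405.9 368.5] 26.8 rect (array([406.2, 368.7]), array([52.6, 53. ]), 0.1)
tray circ [412.8 252.3] 22.8 rect (array([410.8, 252. ]), array([41. , 42.2]), 0.1)
tray circ [405.9 368.9] 28.0 rect (array([405.8, 369. ]), array([55.1, 55.2]), 0.1)
```

Request:
drive_tool:
  series:
    - [0,0,0,-0.006,0.03,-0.002,1]
    - [0,0,0,-0.006,0.07,-0.002,1]
    - [0,0,0,-0.006,0.1,-0.002,1]
    - [0,0,0,-0.006,0.12,-0.002,1]
    - [0,0,0,-0.006,0.128,-0.002,1]
    - [0,0,0,-0.006,0.1285,-0.002,1]
    - [0,0,0,-0.006,0.1285,-0.002,1]
    - [0,0,0,-0.006,0.1285,-0.002,0.4]
    - [0,0,0,-0.006,0.1285,-0.002,0.4]
    - [0,0,0,-0.006,0.1285,-0.002,0.4]
    - [0,0,0,-0.006,0.1285,-0.002,0.4]
    - [0,0,0,-0.006,0.1285,-0.002,0.4]

```text
time_s: 6.35
position: [0.4109, 0.2528, 0.1105]
tool_rot: [-1.21, 1.208, -1.208]
wrist_force: [0.3, -0.5, -0.1]
opening: 0.0561
```

```bash
python3 -c "
from h import *
go(.425,-.236,.16,-37)"
```

```text
t 6.35 tip [0.4109 0.2528 0.0135] psi 0.1 F [ 0.3 -0.5 -0.1] open 0.05611696163692765 q [-0.18  0.46 -0.61  2.15  0.43  0.65 -1.08]
row [-0.0, 0.2061, -0.0001, 0.6517, -0.1955, 0.0177]
```

Request:
drive_tool:
  series:
    - [0,0,0,0,-0.03,0,0.4]
    - [0,0,0,0,-0.08,0,0.4]
    - [0,0,0,0,-0.14,0,0.3]
    - [0,0,0,0.03,-0.19,0,0]
    - [0,0.02,0,0.09,-0.196,0.02,0]
    - [0,0.04,0,0.15,-0.196,0.04,0]
    - [0,0.06,0,0.21,-0.196,0.05,0]
    - [0,0.08,0,0.27,-0.196,0.05,0]
    - [0,0.1,0,0.33,-0.196,0.05,0]
    - [0,0.12,0,0.39,-0.196,0.05,0]
    - [0,0.14,0,0.45,-0.196,0.04,0]
    - [0,0.16,0,0.5,-0.196,0.03,0]

```text
time_s: 7.55
position: [0.4334, -0.1245, 0.2574]
tool_rot: [-0.927, 1.57, -1.57]
wrist_force: [0.8, 0.3, -0.4]
opening: 0.0939
```

Request:
drive_tool:
  series:
    - [0,0.02,0,0.05,0,0.015,0]
    - [0,0.04,0,0.09,0,0.03,0]
    - [0,0.046,0,0.1,0,0.035,0]
    - [0,0.046,0,0.1,0,0.035,0]
    - [0,0.046,0,0.1,0,0.035,0]
    - [0,0.046,0,0.1,0,0.035,0]

```text
time_s: 8.15
position: [0.4214, -0.1993, 0.2573]
tool_rot: [-0.833, 1.665, -1.665]
wrist_force: [0.1, 0.1, 0.1]
opening: 0.0938
```

```bash
python3 - <<'E'
from h import *
im,d,P,c=look("w4")
top(P,.425,-.236,.032,.042,.07)
go(.425,-.236,.024,-37)
E
```

```text
1173 (array([ 425.1, -236.6]), array([36.3, 36.5]), 50.4) med [ 0.4256 -0.2352  0.0529]
t 8.2 tip [ 0.4213 -0.1994  0.1603] psi -36.8 F [ 0.4  0.4 -0.7] open 0.09446783109667951 q [ 0.61  0.16 -0.33  2.09  0.06  0.91 -0.4 ]
row [0.0001, 0.0009, -0.0001, 0.0362, 0.1818, 0.0332]
```

Request:
drive_tool:
  series:
    - [0,0,0,0.02,0,0.018,0]
    - [0,0,0,0.036,0.01,0.033,0]
    - [0,0,0,0.0362,0.05,0.0335,0]
    - [0,0,0,0.0362,0.1,0.0335,0]
    - [0,0,0,0.0362,0.15,0.0335,0]
    - [0,0,0,0.0362,0.175,0.0335,0]
    - [0,0,0,0.0362,0.182,0.0335,0]
    - [0,0,0,0.0362,0.182,0.0335,1]
    - [0,0,0,0.0362,0.182,0.0335,1]
    - [0,0,0,0.0362,0.182,0.0335,1]
    - [0,0,0,0.0362,0.182,0.0335,1]
    - [0,0,0,0.0362,0.182,0.0335,1]
  force: 20

```text
time_s: 9.4
position: [0.425, -0.2376, 0.1214]
tool_rot: [-0.831, 1.666, -1.667]
wrist_force: [0.8, -0.2, 0.2]
opening: 0.0575
```

Request:
drive_tool:
  series:
    - [0,0,0,0,0,0,1]
    - [0,0,0,0,0,0,1]
    - [0,0,0,0,0,0,1]
    - [0,0,0,0,0,0,1]
    - [0,0,0,0,0,0,1]

```text
time_s: 9.9
position: [0.4248, -0.2374, 0.1209]
tool_rot: [-0.831, 1.667, -1.667]
wrist_force: [-1.3, -1.1, 4.4]
opening: 0.037
```

```bash
python3 -c "
from h import *
go(.406,.368,.12,-37)"
```

```text
t 9.9 tip [ 0.4248 -0.2374  0.0239] psi -37.0 F [-1.3 -1.1  4.4] open 0.036955726295439535 q [ 0.61  0.39 -0.27  2.15  0.18  0.61 -0.44]
row [-0.0, 0.0002, -0.0, -0.6298, -0.1282, -0.5055]
```

Request:
drive_tool:
  series:
    - [0,0,0,0,-0.04,0,1]
    - [0,0,0,0,-0.1,0,1]
    - [0,0,0,0,-0.14,0,1]
    - [0,0,0,-0.029,-0.147,-0.015,1]
    - [0,0,0,-0.088,-0.147,-0.045,1]
    - [0,0,0,-0.145,-0.147,-0.076,1]
    - [0,0,0,-0.201,-0.147,-0.108,1]
    - [0,0,0,-0.256,-0.147,-0.143,1]
    - [0,0,0,-0.308,-0.147,-0.18,1]
    - [0,0,0,-0.36,-0.147,-0.22,1]
    - [0,0,0,-0.408,-0.147,-0.262,1]
    - [0,0,0,-0.455,-0.147,-0.307,1]

```text
time_s: 11.1
position: [0.4457, 0.1755, 0.2311]
tool_rot: [-0.831, 1.667, -1.667]
wrist_force: [1.3, 0.3, -0.7]
opening: 0.0373
```

Request:
drive_tool:
  series:
    - [0,0,0,-0.042,0,-0.05,1]
    - [0,0,0,-0.085,0,-0.1,1]
    - [0,0,0,-0.125,0,-0.15,1]
    - [0,0,0,-0.155,0,-0.18,1]
    - [0,0,0,-0.17,0,-0.195,1]
    - [0,0,0,-0.175,0,-0.198,1]
    - [0,0,0,-0.175,0,-0.198,1]
    - [0,0,0,-0.175,0,-0.198,1]
    - [0,0,0,-0.175,0,-0.198,1]

```text
time_s: 12.0
position: [0.4071, 0.3664, 0.2311]
tool_rot: [-0.83, 1.667, -1.669]
wrist_force: [-0.2, 0.1, -0.1]
opening: 0.037
```

```bash
python3 - <<'E'
from h import *
im,d,P,c=look("w5")
go(.406,.368,.0265,-37)
m=(im.max(-1)<60)
_,l,s,ce=cv2.connectedComponentsWithStats(m.astype(np.uint8))
print([(s[i].tolist(),ce[i].round(0).tolist()) for i in range(1,len(s)) if s[i,4]>300])
E
```

```text
t 12.05 tip [0.407  0.3666 0.1342] psi -37.1 F [-0.1  0.6 -0.9] open 0.037179236920198686 q [-0.32  0.37 -0.64  1.93  0.27  0.93 -1.74]
row [-0.0002, -0.0004, 0.0001, -0.0007, 0.1435, -0.0022]
[([463, 0, 165, 92, 11599], [539.0, 38.0]), ([157, 48, 54, 20, 832], [184.0, 57.0]), ([16, 165, 610, 235, 43746], [314.0, 324.0]), ([602, 164, 38, 61, 706], [618.0, 191.0]), ([231, 243, 32, 34, 343], [247.0, 261.0]), ([510, 382, 33, 18, 309], [523.0, 393.0])]
```

View pics/w5.png

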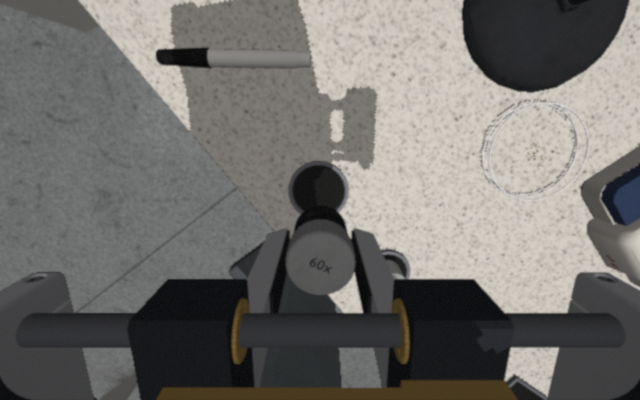

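```bash
python3 - <<'E'
from h import *
z=np.load("pics/w5.npz");im=z['im']
a,b,t=[ray(u,v,.006,z) for u,v in ((289,190),(348,190),(318,160.5))]
print(a.round(4),b.round(4),np.linalg.norm(a-b)); m=(a+b)/2
# centre from top point, 30.5 mm radius, along camera->down image direction
dirv=ray(318,200,.006,z)-t;dirv/=np.linalg.norm(dirv);print("centre",(t+dirv*.0305).round(4),m.round(4))
P=z['P'];print("can top");top(P,.407,.3666,.04,.1,.2)
E
```

```text
[0.3837 0.386  0.006 ] [0.4307 0.3505 0.006 ] 0.05885185274155908
centre [0.4062 0.3678 0.006 ] [0.4072 0.3683 0.006 ]
can top
8523 (array([410.5, 365.4]), array([37.5, 58.8]), 70.5) med [0.4111 0.371  0.1633]
```

Request:
drive_tool:
  series:
    - [0,0,0,-0.001,0.03,-0.0017,1]
    - [0,0,0,-0.001,0.08,-0.0017,1]
    - [0,0,0,-0.001,0.12,-0.0017,1]
    - [0,0,0,-0.001,0.137,-0.0017,1]
    - [0,0,0,-0.001,0.1435,-0.0017,1]
    - [0,0,0,-0.001,0.1435,-0.0017,1]
    - [0,0,0,-0.001,0.1435,-0.0017,1]
    - [0,0,0,-0.001,0.1435,-0.0017,0.3]
    - [0,0,0,-0.001,0.1435,-0.0017,0.3]
    - [0,0,0,-0.001,0.1435,-0.0017,0.3]
    - [0,0,0,-0.001,0.1435,-0.0017,0.3]
    - [0,0,0,-0.001,0.1435,-0.0017,0.3]

```text
time_s: 13.25
position: [0.4058, 0.3693, 0.1236]
tool_rot: [-0.831, 1.667, -1.666]
wrist_force: [0.6, 0.3, 0.3]
opening: 0.0659
```

```bash
python3 -c "
from h import *
go(.6178,-.213,.16,-37)"
```

```text
t 13.25 tip [0.4059 0.3693 0.0266] psi -37.0 F [0.6 0.3 0.3] open 0.0658794810286187 q [-0.4   0.51 -0.57  2.    0.41  0.74 -1.86]
row [-0.0, 0.0002, -0.0001, 0.4503, -0.178, 0.6927]
```

Request:
drive_tool:
  series:
    - [0,0,0,0,-0.04,0,0.3]
    - [0,0,0,0,-0.1,0,0.3]
    - [0,0,0,0,-0.16,0,0.3]
    - [0,0,0,0.03,-0.178,0.03,0]
    - [0,0,0,0.075,-0.178,0.079,0]
    - [0,0,0,0.12,-0.178,0.126,0]
    - [0,0,0,0.165,-0.178,0.173,0]
    - [0,0,0,0.21,-0.178,0.22,0]
    - [0,0,0,0.251,-0.178,0.263,0]
    - [0,0,0,0.295,-0.178,0.3,0]
    - [0,0,0,0.34,-0.178,0.337,0]
    - [0,0,0,0.385,-0.178,0.375,0]

```text
time_s: 14.45
position: [0.4565, -0.0323, 0.2571]
tool_rot: [-0.831, 1.666, -1.667]
wrist_force: [1.1, 0.6, 0.7]
opening: 0.0943
```

Request:
drive_tool:
  series:
    - [0,0,0,0.039,0,0.035,0]
    - [0,0,0,0.045,0,0.095,0]
    - [0,0,0,0.05,0,0.15,0]
    - [0,0,0,0.055,0,0.21,0]
    - [0,0,0,0.06,0,0.27,0]
    - [0,0,0,0.065,0,0.31,0]
    - [0,0,0,0.065,0,0.318,0]
    - [0,0,0,0.065,0,0.318,0]
    - [0,0,0,0.065,0,0.318,0]
    - [0,0,0,0.065,0,0.318,0]

```text
time_s: 15.45
position: [0.6175, -0.2119, 0.2573]
tool_rot: [-0.832, 1.666, -1.666]
wrist_force: [-0.4, -0.9, 0.4]
opening: 0.0939
```

```bash
python3 - <<'E'
from h import *
im,d,P,c=look("w6")
top(P,.6178,-.213,.035,.0085,.03)
hsv=cv2.cvtColor(im,cv2.COLOR_RGB2HSV)
print("timer");top(P,.6255,-.103,.05,.012,.03)
go(.6178,-.213,.005,-37)
go(.6178,-.213,.005,53)
E
```

```text
849 (array([ 618.7, -213.3]), array([31.6, 30.3]), 52.6) med [ 0.619  -0.2123  0.0151]
timer
4153 (array([ 626.2, -103.8]), array([62.4, 62.4]), 10.5) med [ 0.6274 -0.1035  0.0184]
t 15.5 tip [ 0.6176 -0.2121  0.1603] psi -36.9 F [-0.7  0.1  0.1] open 0.09386391068143836 q [ 0.48  0.45 -0.33  1.68  0.16  1.03 -0.55]
row [-0.0, 0.0005, -0.0, 0.0008, 0.2071, 0.0009]
t 15.5 tip [ 0.6176 -0.2121  0.1603] psi -36.9 F [-0.7  0.1  0.1] open 0.09386391068143836 q [ 0.48  0.45 -0.33  1.68  0.16  1.03 -0.55]
row [-0.0001, -0.4995, 0.0, 0.0008, 0.2071, 0.0009]
```

View pics/w6.png

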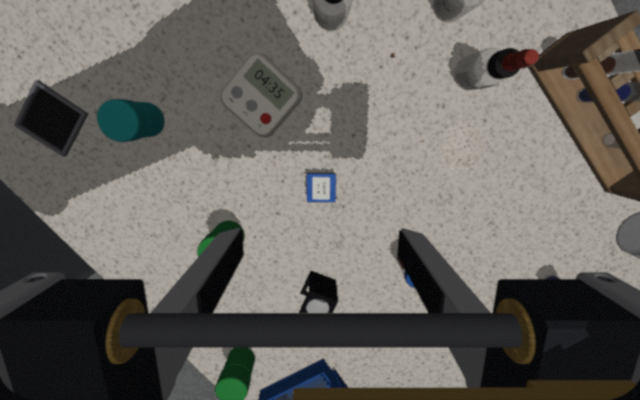

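Request:
drive_tool:
  series:
    - [0,0,0,0.0005,0.05,0.0019,0]
    - [0,0,0,0.0005,0.11,0.0019,0]
    - [0,0,0,0.0005,0.16,0.0019,0]
    - [0,0,0,0.0005,0.195,0.0019,0]
    - [0,0,0,0.0005,0.2075,0.0019,0]
    - [0,0,0,0.0005,0.2075,0.0019,1]
    - [0,0,0,0.0005,0.2075,0.0019,1]
    - [0,0,0,0.0005,0.2075,0.0019,1]
    - [0,0,0,0.0005,0.2075,0.0019,1]
    - [0,0,0,0.0005,0.2075,0.0019,1]
    - [0,0,0,0.0005,0.2075,0.0019,1]
    - [0,0,0,0.0005,0.2075,0.0019,1]
  force: 12

```text
time_s: 16.7
position: [0.619, -0.2141, 0.1015]
tool_rot: [-0.831, 1.666, -1.667]
wrist_force: [-0.2, 0.2, -0.1]
opening: 0.0412
```

Request:
drive_tool:
  series:
    - [0,0,0,0,0,0,1]
    - [0,0,0,0,0,0,1]
    - [0,0,0,0,0,0,1]
    - [0,0,0,0,0,0,1]
    - [0,0,0,0,0,0,1]

```text
time_s: 17.2
position: [0.619, -0.2141, 0.1013]
tool_rot: [-0.831, 1.667, -1.667]
wrist_force: [-0.4, 0.4, 0.8]
opening: 0.0309
```

```bash
python3 -c "
from h import *
go(.4385,.0103,.12,-73)"
```

```text
t 17.2 tip [ 0.619  -0.2141  0.0043] psi -37.0 F [-0.4  0.4  0.8] open 0.030948773240661587 q [ 0.45  0.63 -0.29  1.78  0.24  0.77 -0.61]
row [0.0, 0.2001, -0.0, -0.0943, -0.1542, -0.3722]
```

Request:
drive_tool:
  series:
    - [0,0,0,0,-0.03,0,1]
    - [0,0,0,0,-0.08,0,1]
    - [0,0,0,0,-0.13,0,1]
    - [0,0.02,0,-0.01,-0.154,-0.04,1]
    - [0,0.05,0,-0.025,-0.154,-0.1,1]
    - [0,0.09,0,-0.042,-0.154,-0.165,1]
    - [0,0.13,0,-0.059,-0.154,-0.23,1]
    - [0,0.17,0,-0.075,-0.154,-0.295,1]
    - [0,0.2,0,-0.09,-0.154,-0.35,1]
    - [0,0.2,0,-0.094,-0.154,-0.372,1]
    - [0,0.2,0,-0.094,-0.154,-0.372,1]
    - [0,0.2,0,-0.094,-0.154,-0.372,1]

```text
time_s: 18.4
position: [0.4391, 0.0096, 0.2171]
tool_rot: [-0.309, 2.06, -2.061]
wrist_force: [-0.1, -0.4, -0.3]
opening: 0.0309
```

```bash
python3 - <<'E'
from h import *
im,d,P,c=look("w7")
go(.4385,.0103,.0072,-73)
E
```

```text
t 18.45 tip [0.4394 0.0092 0.12  ] psi -73.0 F [-0.1 -0.8 -0.2] open 0.030768876656939163 q [ 0.14  0.17 -0.34  2.18  0.08  0.8  -1.52]
row [-0.0001, 0.0001, -0.0002, 0.0007, 0.1504, -0.0018]
```

View pics/w7.png

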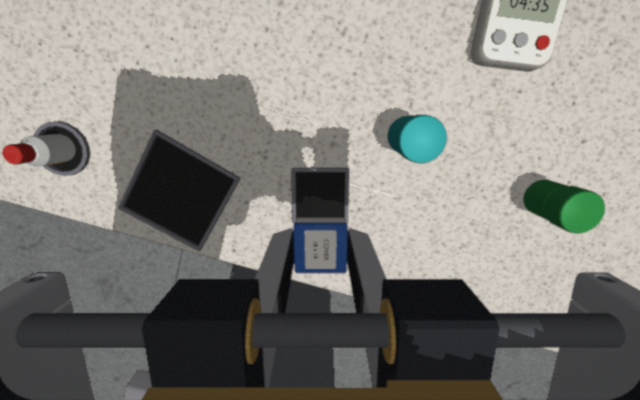

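```bash
python3 - <<'E'
from h import *
z=np.load("pics/w7.npz");im=z['im']
for th in (45,60): tray(im,z,180,190,th)
a,b=[ray(u,172,.006,z) for u in (291.5,348.5)];t=ray(320,168,.006,z)
d=ray(320,200,.006,z)-t;d/=np.linalg.norm(d);print(a.round(4),b.round(4),"centre",((a+b)/2).round(4),(t+d*.0275).round(4),np.degrees(np.arctan2(*(b-a)[1::-1])))
E
```

```text
tray circ [400.1 141.3] 55.9 rect (array([400.1, 141.5]), array([80.9, 80.3]), 75.8)
tray circ [400.  141.8] 57.3 rect (array([399.8, 141.7]), array([82.9, 82.6]), 75.8)
[0.453  0.0418 0.006 ] [ 0.4688 -0.0093  0.006 ] centre [0.4609 0.0163 0.006 ] [0.4382 0.0093 0.006 ] -72.85773427073848
```

Request:
drive_tool:
  series:
    - [0,0,0,0.0007,0.03,-0.0012,1]
    - [0,0,0,0.0007,0.08,-0.0012,1]
    - [0,0,0,0.0007,0.12,-0.0012,1]
    - [0,0,0,0.0007,0.143,-0.0012,1]
    - [0,0,0,0.0007,0.15,-0.0012,1]
    - [0,0,0,0.0007,0.1507,-0.0012,1]
    - [0,0,0,0.0007,0.1507,-0.0012,1]
    - [0,0,0,0.0007,0.1507,-0.0012,0.45]
    - [0,0,0,0.0007,0.1507,-0.0012,0.45]
    - [0,0,0,0.0007,0.1507,-0.0012,0.45]
    - [0,0,0,0.0007,0.1507,-0.0012,0.45]
    - [0,0,0,0.0007,0.1507,-0.0012,0.45]

```text
time_s: 19.65
position: [0.4378, 0.0107, 0.104]
tool_rot: [-0.308, 2.061, -2.061]
wrist_force: [0.5, -1.0, -0.1]
opening: 0.0518
```

```bash
python3 -c "
from h import *
go(.6258,-.1035,.16,-79.4);go(.6258,-.1035,.16,10.6)"
```

```text
t 19.65 tip [0.4378 0.0107 0.007 ] psi -73.0 F [ 0.5 -1.  -0.1] open 0.05181742869453049 q [ 0.08  0.37 -0.29  2.26  0.21  0.53 -1.64]
row [-0.0, 0.0357, -0.0001, -0.1952, -0.204, 0.219]
t 19.65 tip [0.4378 0.0107 0.007 ] psi -73.0 F [ 0.5 -1.  -0.1] open 0.05181742869453049 q [ 0.08  0.37 -0.29  2.26  0.21  0.53 -1.64]
row [-0.0001, -0.4643, -0.0001, -0.1952, -0.204, 0.219]
```

Request:
drive_tool:
  series:
    - [0,0,0,0,-0.03,0,0.45]
    - [0,0,0,0,-0.09,0,0.3]
    - [0,0,0,0,-0.15,0,0]
    - [0,-0.04,0,0.005,-0.204,0.015,0]
    - [0,-0.08,0,0.01,-0.204,0.03,0]
    - [0,-0.125,0,0.015,-0.204,0.05,0]
    - [0,-0.17,0,0.02,-0.204,0.065,0]
    - [0,-0.215,0,0.025,-0.204,0.08,0]
    - [0,-0.26,0,0.03,-0.204,0.1,0]
    - [0,-0.3,0,0.03,-0.204,0.11,0]
    - [0,-0.34,0,0.03,-0.204,0.12,0]
    - [0,-0.38,0,0.03,-0.204,0.127,0]

```text
time_s: 20.85
position: [0.4441, -0.0874, 0.2568]
tool_rot: [-1.173, 1.264, -1.264]
wrist_force: [0.2, 0.2, -0.8]
opening: 0.0938
```

```bash
python3 -c "
from h import *
go(.6258,-.1037,.16,100.6)"
```

```text
t 20.85 tip [ 0.444  -0.0874  0.1598] psi -4.3 F [ 0.2  0.2 -0.8] open 0.09380275168769894 q [ 0.4   0.14 -0.37  2.12  0.06  0.9  -0.08]
row [0.0, 0.4172, 0.0, 0.0035, -0.0003, 0.2433]
```

Request:
drive_tool:
  series:
    - [0,-0.045,0,0,0,0,0]
    - [0,-0.09,0,0,0,0,0]
    - [0,-0.135,0,0,0,0.01,0]
    - [0,-0.18,0,0,0,0.03,0]
    - [0,-0.225,0,0,0,0.06,0]
    - [0,-0.27,0,0,0,0.09,0]
    - [0,-0.315,0,0,0,0.12,0]
    - [0,-0.36,0,0,0,0.15,0]
    - [0,-0.405,0,0,0,0.18,0]
    - [0,-0.45,0,0.002,0,0.21,0]
    - [0,-0.49,0,0.0035,0,0.235,0]
    - [0,-0.53,0,0.0035,0,0.243,0]

```text
time_s: 22.05
position: [0.6269, -0.1043, 0.2564]
tool_rot: [-1.57, -0.015, 0.015]
wrist_force: [-0.3, -0.1, 0.0]
opening: 0.0937
```

Request:
drive_tool:
  series:
    - [0,-0.04,0,0,0,0,0]
    - [0,-0.053,0,0,0,0,0]
    - [0,-0.053,0,0,0,0,0]
    - [0,-0.053,0,0,0,0,0]
    - [0,-0.053,0,0,0,0,0]

```text
time_s: 22.55
position: [0.6255, -0.1041, 0.2569]
tool_rot: [-1.566, -0.141, 0.141]
wrist_force: [0.1, 0.8, 1.0]
opening: 0.0939
```

```bash
python3 - <<'E'
from h import *
im,d,P,c=look("w8")
top(P,.6258,-.1037,.05,.012,.03)
go(.6258,-.1037,.005,100.6)
E
```

```text
3324 (array([ 625.7, -102.8]), array([62.5, 61.9]), 10.1) med [ 0.6242 -0.1031  0.0185]
t 22.6 tip [ 0.6255 -0.104   0.1599] psi 100.3 F [ 0.5 -0.1 -0.5] open 0.09410127331017518 q [ 0.52  0.47 -0.6   1.72  0.3   1.05  1.57]
row [0.0, -0.0016, 0.0, 0.0004, 0.2065, 0.0004]
```

View pics/w8.png

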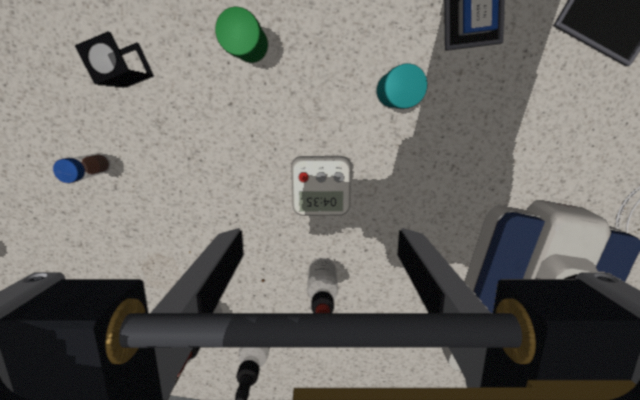

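```bash
python3 - <<'E'
from h import *
z=np.load("pics/w8.npz");P=z['P'];top(P,.72,-.09,.06,.06,.12);top(P,.72,-.09,.06,.03,.06)
a=ray(322,282,.05,z);print(a.round(3),P[275,322].round(3),P[308,322].round(3))
E
```

```text
446 (array([723.5, -83.6]), array([16.1, 22.3]), 9.7) med [ 0.7209 -0.0845  0.0767]
682 (array([722.2, -83.8]), array([24.3, 32.6]), 9.4) med [ 0.7167 -0.0853  0.0489]
[ 0.715 -0.086  0.05 ] [ 0.711 -0.086  0.043] [ 0.721 -0.085  0.085]
```

Request:
drive_tool:
  series:
    - [0,-0.001,0,0,0.05,0.0008,0]
    - [0,-0.001,0,0,0.11,0.0008,0]
    - [0,-0.001,0,0,0.16,0.0008,0]
    - [0,-0.001,0,0,0.195,0.0008,0]
    - [0,-0.001,0,0,0.2065,0.0008,0]
    - [0,-0.001,0,0,0.2065,0.0008,0]
    - [0,-0.001,0,0,0.2065,0.0008,1]
    - [0,-0.001,0,0,0.2065,0.0008,1]
    - [0,-0.001,0,0,0.2065,0.0008,1]
    - [0,-0.001,0,0,0.2065,0.0008,1]
    - [0,-0.001,0,0,0.2065,0.0008,1]
    - [0,-0.001,0,0,0.2065,0.0008,1]
  force: 18

```text
time_s: 23.8
position: [0.6257, -0.1037, 0.1025]
tool_rot: [-1.566, -0.145, 0.144]
wrist_force: [-1.7, -0.8, 6.3]
opening: 0.0611
```

```bash
python3 -c "
from h import *
go(.4,.1415,.1,75.8)"
```

```text
t 23.8 tip [ 0.6258 -0.1037  0.0055] psi 100.5 F [-1.7 -0.8  6.3] open 0.06109231983548466 q [ 0.45  0.65 -0.52  1.81  0.44  0.8   1.46]
row [0.0001, 0.1374, 0.0002, -0.236, -0.1263, 0.3763]
```

Request:
drive_tool:
  series:
    - [0,0,0,0,0,0,1]
    - [0,0,0,0,0,0,1]
    - [0,0,0,0,0,0,1]

```text
time_s: 24.1
position: [0.6257, -0.1037, 0.1025]
tool_rot: [-1.566, -0.145, 0.144]
wrist_force: [-1.1, -1.5, 7.5]
opening: 0.061
```

```bash
python3 - <<'E'
from h import *
im,d,P,c=look("w9")
print("med",np.nanmedian(P[180:230,300:340].reshape(-1,3),0))
top(P,.6258,-.1037,.05,.012,.04)
go(.4,.1415,.1,75.8)
E
```

```text
med [ 0.59941829 -0.10851473  0.01755354]
11800 (array([ 626.2, -103.3]), array([63.5, 85. ]), 10.1) med [ 0.6227 -0.1035  0.0185]
t 24.15 tip [ 0.6258 -0.1037  0.0055] psi 100.5 F [-2.2 -0.8  6.5] open 0.06098989899342385 q [ 0.45  0.65 -0.52  1.81  0.44  0.8   1.46]
row [0.0001, 0.1374, 0.0002, -0.236, -0.1263, 0.3763]
```

View pics/w9.png

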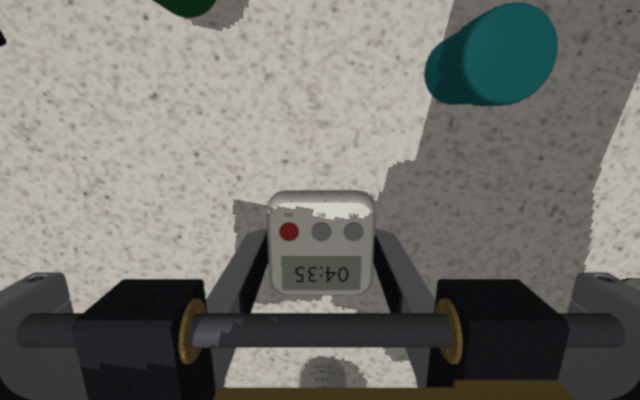

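Request:
drive_tool:
  series:
    - [0,0,0,0,-0.01,0,1]
    - [0,0,0,0,-0.03,0,1]
    - [0,0,0,0,-0.06,0,1]
    - [0,0,0,0,-0.09,0,1]
    - [0,0,0,0,-0.1,0,1]
    - [0,0,0,0,-0.1,0,1]
    - [0,0,0,0,-0.1,0,1]
  force: 22

```text
time_s: 24.85
position: [0.6251, -0.1036, 0.1764]
tool_rot: [-1.566, -0.144, 0.145]
wrist_force: [0.6, 0.5, -1.5]
opening: 0.0611
```

```bash
python3 - <<'E'
from h import *
im,d,P,c=look("w10")
m=top(P,.6258,-.1037,.03,.07,.13);Q=P[m]
A=np.c_[Q[:,:2]-Q[:,:2].mean(0),np.ones(len(Q))];print("top plane slope,z",np.linalg.lstsq(A,Q[:,2],rcond=None)[0].round(4))
go(.4,.1415,.1,75.8)
E
```

```text
8092 (array([ 625.2, -103.8]), array([58.7, 60. ]), 13.6) med [ 0.6248 -0.1046  0.0925]
top plane slope,z [ 0.0135 -0.0451  0.093 ]
t 24.9 tip [ 0.6249 -0.1036  0.0791] psi 100.5 F [-0.  -0.3 -0.9] open 0.06101341738809486 q [ 0.49  0.56 -0.57  1.78  0.37  0.92  1.52]
row [-0.0, 0.1375, -0.0004, -0.2351, -0.0275, 0.3762]
```

Request:
drive_tool:
  series:
    - [0,0,0,-0.04,-0.02,0.02,1]
    - [0,0,0,-0.09,-0.028,0.045,1]
    - [0,0,0,-0.145,-0.028,0.07,1]
    - [0,0.02,0,-0.185,-0.028,0.105,1]
    - [0,0.05,0,-0.2,-0.028,0.165,1]
    - [0,0.08,0,-0.212,-0.028,0.225,1]
    - [0,0.11,0,-0.222,-0.028,0.285,1]
    - [0,0.135,0,-0.23,-0.028,0.335,1]
    - [0,0.1375,0,-0.235,-0.028,0.368,1]
    - [0,0.1375,0,-0.235,-0.028,0.376,1]
    - [0,0.1375,0,-0.235,-0.028,0.376,1]
    - [0,0.1375,0,-0.235,-0.028,0.376,1]

```text
time_s: 26.1
position: [0.4007, 0.1405, 0.1975]
tool_rot: [-1.562, 0.196, -0.194]
wrist_force: [-0.2, -1.0, -1.2]
opening: 0.0608
```

```bash
python3 - <<'E'
from h import *
im,d,P,c=look("w11")
go(.4,.1415,.0082,75.8)
E
```

```text
t 26.15 tip [0.4007 0.1403 0.1006] psi 75.7 F [0.5 1.3 0.4] open 0.06086505859660225 q [ 0.16  0.22 -0.71  2.21  0.21  0.77  0.63]
row [0.0001, -0.0004, -0.0002, -0.0013, 0.1232, 0.0013]
```

View pics/w11.png

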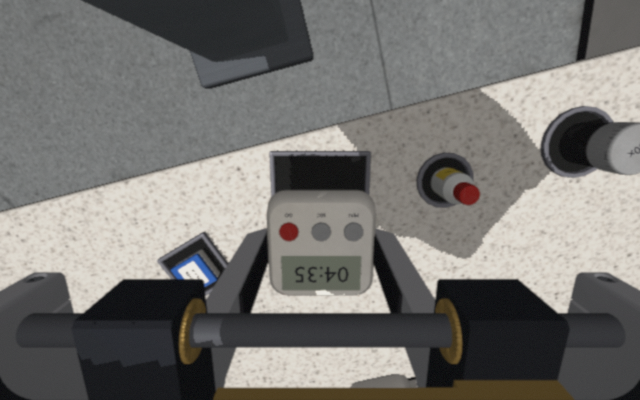

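```bash
python3 - <<'E'
from h import *
z=np.load("pics/w11.npz");t=ray(320.5,151,.006,z);d=ray(320.5,190,.006,z)-t;d/=np.linalg.norm(d)
a,b=[ray(u,155,.006,z) for u in (270,371)];print("w",np.linalg.norm(a-b),np.degrees(np.arctan2(*(b-a)[1::-1])),"c",(t+d*.044).round(4))
E
```

```text
w 0.08713962158385839 75.82967754593575 c [0.4014 0.1411 0.006 ]
```

Request:
drive_tool:
  series:
    - [0,0,0,-0.0003,0.03,0.0013,1]
    - [0,0,0,-0.0003,0.07,0.0013,1]
    - [0,0,0,-0.0003,0.1,0.0013,1]
    - [0,0,0,-0.0003,0.117,0.0013,1]
    - [0,0,0,-0.0003,0.123,0.0013,1]
    - [0,0,0,-0.0003,0.1235,0.0013,1]
    - [0,0,0,-0.0003,0.1235,0.0013,1]
    - [0,0,0,-0.0003,0.1235,0.0013,0]
    - [0,0,0,-0.0003,0.1235,0.0013,0]
    - [0,0,0,-0.0003,0.1235,0.0013,0]
    - [0,0,0,-0.0003,0.1235,0.0013,0]
    - [0,0,0,-0.0003,0.1235,0.0013,0]

```text
time_s: 27.35
position: [0.4006, 0.1425, 0.1054]
tool_rot: [-1.562, 0.194, -0.195]
wrist_force: [0.3, 0.0, -0.3]
opening: 0.0932
```

Request:
drive_tool:
  series:
    - [0,0,0,0,-0.02,0,0]
    - [0,0,0,0,-0.07,0,0]
    - [0,0,0,0,-0.13,0,0]
    - [0,0,0,0,-0.19,0,0]
    - [0,0,0,0,-0.23,0,0]
    - [0,0,0,0,-0.24,0,0]
    - [0,0,0,0,-0.24,0,0]
    - [0,0,0,0,-0.24,0,0]

```text
time_s: 28.15
position: [0.4002, 0.1421, 0.2843]
tool_rot: [-1.563, 0.196, -0.194]
wrist_force: [0.3, 0.3, 0.3]
opening: 0.0944
```

```bash
python3 - <<'E'
from h import *
im,d,P,c=look("w12")
for n,a in dict(timer=(.4007,.1413,.06,.012,.04),box=(.4385,.01,.04,.009,.04),bottle=(.411,.2515,.03,.045,.08),can=(.4065,.368,.035,.045,.08)).items(): print(n);top(P,*a)
g=(np.hypot(P[...,0]-.5007,P[...,1]-.1413)<.02);print("bench",np.nanmedian(P[g],0))
go(.4,.14,.2)
im2,_=capture("scene");cv2.imwrite("pics/s2.png",cv2.resize(bgr(im2)[90:370,230:480],(670,750))[:600])
E
```

```text
timer
2894 (array([400.7, 143.5]), array([62.4, 61.8]), 75.5) med [0.3994 0.1438 0.0204]
box
243 (array([430.2,   8.2]), array([12.5, 31.3]), 16.5) med [0.4285 0.009  0.0169]
bottle
219 (array([411.5, 251.9]), array([14.7, 14.9]), 69.1) med [0.411  0.2515 0.0528]
can
1330 (array([406.4, 369. ]), array([36.9, 36.5]), 32.5) med [0.4054 0.3669 0.0547]
bench [0.50047462 0.14142472 0.00076717]
t 28.2 tip [0.3999 0.1421 0.187 ] psi 75.8 F [-1.  -0.3 -0. ] open 0.09405044405866983 q [ 0.25  0.08 -0.77  2.12  0.07  0.96  0.77]
row [0.0002, -0.0, -0.0006, 0.0006, -0.0173, -0.0028]
```

View pics/w12.png

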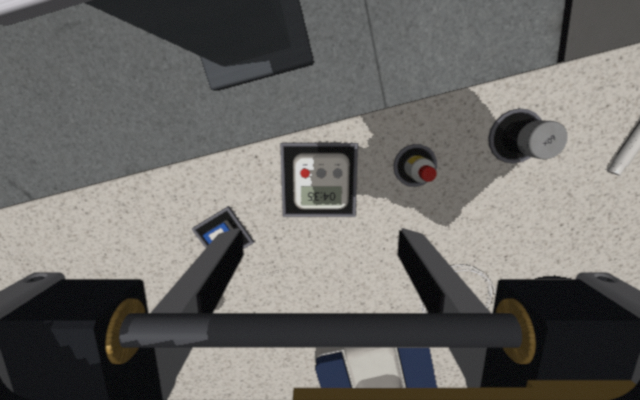

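```bash
python3 - <<'E'
from h import *
c=camera_model("scene");im,d=capture("scene");P=cloud(d,c);P[d==0]=np.nan
print("vial");top(P,.642,-.336,.03,.04,.07)
print("dropper body");top(P,.72,-.08,.05,.03,.07)
P0=cloud(np.load("pics/scene0.npz")['d'],c);print("before");top(P0,.642,-.336,.03,.04,.07);top(P0,.72,-.08,.05,.03,.07)
print("box");top(P,.4385,.008,.04,.0125,.03)
print(state()['time_s'],np.abs(state()['qvel']).max())
E
```

```text
vial
0 None med [nan nan nan]
dropper body
133 (array([722. , -81.4]), array([30.8, 27.8]), 63.7) med [ 0.7198 -0.0771  0.0499]
before
55 (array([ 644.3, -338.8]), array([21.1, 26.5]), 2.7) med [ 0.6421 -0.3378  0.053 ]
135 (array([722.5, -80.3]), array([31.1, 23.8]), 47.4) med [ 0.7195 -0.0778  0.0491]
box
150 (array([439. ,   6.1]), array([51.1, 38.2]), 17.4) med [0.4379 0.0099 0.0189]
28.3 0.0050091129388417826
  return _methods._mean(a, axis=axis, dtype=dtype,
  ret = um.true_divide(
```

View pics/s2.png

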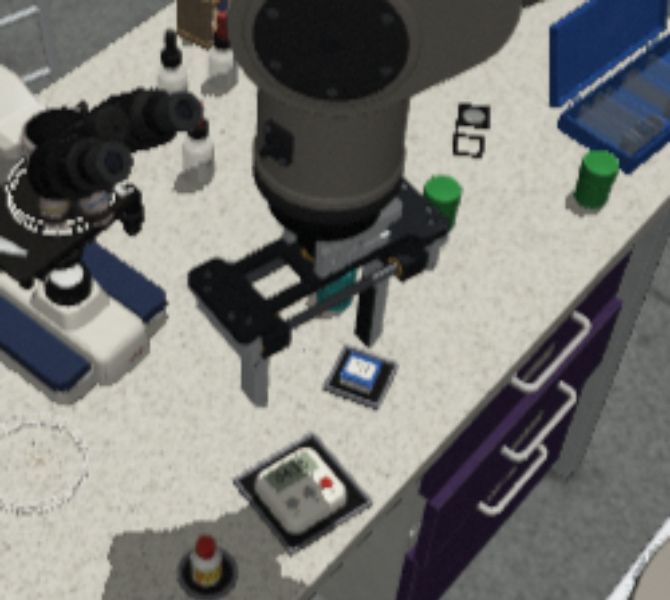

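```bash
python3 - <<'E'
from h import *
P=np.load("pics/w8.npz")['P'];print("vial w8");top(P,.643,-.338,.03,.04,.07)
sign_off();print("t",state()['time_s'])
E
```

```text
vial w8
656 (array([ 644.9, -338.7]), array([23.8, 23. ]), 79.4) med [ 0.6437 -0.3361  0.0506]
the job is handed in; nothing more can be done
the job is handed in; nothing more can be done
```

The small bottle, can, slip box and timer are each in their matching tray and released. I signed off at about 28 s of the 112 s allowed.

**Placed items:** in the wrist-camera depth, every top sits about 2 mm higher than it did on the bench, which matches the recess floor. The timer, can and bottle measured within about 3 mm of their tray centres.

**Slip box:** the gripper partly hid it in the last wrist view, so I could not measure its centre cleanly. Its top height is right. In the scene picture it lies flat inside the recess, with its centre within a few mm by eye.

**Dropper bottle:** its position agrees with the start within about 1 mm.

**Vial:** the arm hid it in the last scene picture. The wrist view after my last approach near it showed it within about 1 mm of its starting place, at standing height.

**Disagreements:**
- The scene and wrist cameras differed by about 4 mm on the tray positions, and I used the wrist values.
- The timer gripped at 61 mm instead of 64 mm, and its top looked slightly tilted while held. It now measures at the correct height in the tray, but I did not measure its tilt again after release.

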